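# Fit check of a tissue-grinder pestle

### The arm

A 7-joint arm with a two-finger parallel gripper is mounted at the origin on the work surface. World frame = base frame: x ahead of the robot, y to its left, z up, the work surface at z = 0. Lengths are in m, angles in rad, forces in N, time in s.
With the tool pointing down it reaches from about 0.35 to 0.775 m from the base axis. Payload 3.1 kg.
Tool frame: the origin (TCP) lies on the centre line of the jaws, within the pads' length; the fingertips stand 25 mm ahead of it and the grasp point (between the pads) lies 6 mm ahead of it; z points along the fingers, y is the line along which they close (so a half turn about z gives the same grasp; the last joint's range is limited). The gripper opens to 85 mm and grips with 20 to 120 N. Pads are 22 mm wide; open, the fingers measure 114 mm over their backs; the gripper's body (76 mm by 85 mm) begins 54 mm behind the grasp point. The pads swing forward as they close: fully open they stand 13 mm farther back than shut.
Start: joints at [1.277, 0.311, 0.014, 1.512, -0.004, 1.319, -0.027], TCP at [0.137, -0.533, 0.256] pointing down, gripper open.
Joint ranges: [-2.7, 2.7], [-0.3, 1.91], [-1.27, 1.3], [0.12, 2.57], [-1.44, 4.58], [0.2, 2.03], [-3.05, 3.05]. Speed limits (rad/s): [2.79, 2.79, 3.14, 3.14, 3.14, 3.14, 3.14].

### API

Orientations are given as a unit quaternion [w, x, y, z].
In Python, from plant import bot gives the robot as it stands. The module is installed in compiled form; this text tells all that it offers.
- The arm moves only by the shell command python3 -m inch 'ROWS' [FORCE]. ROWS is JSON, a list of rows, each an object with "gripper": the finger opening in m, from 0 to 0.0854; "slide": the shift along the tool's x, y, z in m, a list of three; "dr": the turn, a rotation vector about the tool's x, y, z in rad, a list of three. A call has 1 to 8 rows; each row shifts and turns the commanded pose from where the row before left it, along the tool's axes as they then stand; what a row does not reach is not made up. A row lasts 1/8 s, in which the tool goes at most 62.5 mm and 10.7 degrees, less where a joint would pass 70% of its speed; a pose out of reach is approached as far as the arm can. A call with a gripper value outside its range is refused whole. The fingers move at their own pace and stop on an object; FORCE is the grip in N (left out, the last holds). Time passes only in rows, so rows that do not move let the fingers close. It gives the time, the measured TCP pose, the force, the opening and the grip force at its end, in the units of the state.
- bot.observe(): the state, without advancing time (a new reading comes with each control period).
- bot.grab_frame(name): name is "scene" or "top" or "wrist"; returns a dict with "img" (480x640x3 uint8, red, green, blue), "fx", "fy", "cx", "cy" (pixels), "xyz" and "rotation" of the camera in the world. Camera axes: x right, y down, z forward; pixel columns grow to the right and rows downward; lengths in m; the calibration is good to about 2 mm. A picture is of the moment at which its call begins. There is no depth.
- bot.job_done(): hands the job in; it is judged then, once.
Trained networks look in a picture, given as the dict that the camera call returned (one of the last four; its "shot" number tells which), for a name from the list of things; names that differ only in an ending like _2 or _b are one class to them, and where a whole thing is asked for, a point or a joint stands for the part that bears it (a point fixed in the world has none). Each returns a list of dicts, best first, with "score" (0 to 1); they miss things now and then, are a little off and sometimes report something else, mostly with a low value. They report only what shows in the picture. A call takes as long as a camera call. They do not tell look-alikes from the thing itself.
- bot.recognise(picture, thing): "rect" ([left, top, right, bottom] in pixels, round what is visible of it).
- bot.mark_of(picture, thing): "pixel" ([row, column] in pixels: a listed point, or the origin of a listed thing).
The state is a dict: "clock": time; "qpos": joint angles; "dq": joint speeds; "tau": joint torques, N m; "ee_pos": TCP position; "ee_rot": TCP orientation; "ft_force": force on the tool from outside, world axes, zero at the start; "ft_torque": the same for the moment, N m; "width": finger opening in m; "grip_force": force on a finger pad.
Only numpy, scipy, OpenCV 4.12 (cv2) and the standard library are available. Lean on these libraries where they do the work, as an engineer would, in place of code of your own. Each camera call takes 0.05 s, during which the arm holds its last target. There are 200 camera calls.

### The job

Check how the blue-handled pestle runs in its glass grinder tube, with one slow dry stroke: draw it straight up until the bottom of its white head is level with the red ring on the tube and pause there a moment, then lower it, without dropping it, until it is gently back home on the bottom of the tube. Then draw it up to the red ring a second time and finish there, still holding it at the ring so that I can inspect the head through the glass. Never bring the head out of the tube, do not let the pestle bind and drag the glass tube up out of its block, and leave the black-handled pestle, the bottle and the tip box alone.

Things in the scene. Friction and masses are not known exactly. Their poses are not given: they have to be found in the camera images.
- block: Aluminium cold block 80 x 180 x 45 mm in a blue plastic jacket (96 x 196 x 24 mm), fixed. Origin: centre of its underside, on the bench; z up, y along its length. Two upright glass grinder tubes stand in it on its y axis, 45 mm either side of the centre (tube A at +y, B at -y); their rims are 150 mm above the bench.
- tube_a_floor (a point): Centre of the inner floor of glass tube A, 20 mm above the bench, on the tube's axis. The tube: clear glass, outside 29 mm (rim bead 33 mm), straight bore 25 mm from the floor to the rim 130 mm above the floor. A red ring, 2 mm broad, runs round it 65 mm above the inner floor (85 mm above the bench).
- tube_b_floor (a point): The same for glass tube B, an identical tube with the same red ring.
- tube_a (a joint): How far glass tube A has been drawn up out of the block, m; 0 = seated. An O-ring holds it lightly: about 2 N upward lifts it.
- tube_b (a joint): The same for glass tube B.
- blue_pestle: Pestle to check, upright, at the start home in either tube. Origin: centre of the head's lower end; z up the rod. White head 24 mm thick, 35 mm long (1 mm play in the bore); steel rod 8 mm; round blue handle 20 mm thick, 155 to 200 mm above the origin (at home 25 mm clear of the tube's rim). 80 to 160 g. Slides freely: falls home if let go. Leans about 1.5 degrees before it binds.
- blue_grip (a point): Centre of the blue handle, half-way up, 177.5 mm above the pestle's lower end: the place to grip.
- black_grip (a point): Centre of the handle of the black-handled pestle, otherwise identical, at home in the other tube; to be left alone.
- buffer_bottle: White plastic bottle with a blue cap, 66 mm in diameter, 150 mm tall, origin at the centre of its underside; to be left alone.
- tip_box: Blue pipette-tip box with a clear lid, 85 x 120 x 90 mm, origin at the centre of its underside; to be left alone.
There are look-alikes about, which are no part of the job. What is meant by the blue_pestle is not orange, and is the smaller of those in its own colour.

How it is judged:
By the outcome, as a careful person would: the job done as asked, in the order asked, and still so for the second after the job is handed in, while the arm keeps its last pose, push and grip.
It also fails if it takes over 48 s, if anything falls off the work surface, if the arm or the gripper's body presses on something with over 40 N, if the wrist force passes 120 N, or if a joint passes its speed limit or range.

## Working session

There is one attempt and no reset: what is moved stays moved. The work goes in short steps, Python scripts to look and compute and a shell command to move; the robot and the scene stay as the last step left them, time stands still between calls to the robot, and variables do not carry over. Pictures are saved under pics/ and viewed, at most 10 in all, crops included, and the job is handed in when it is done.

```bash
mkdir -p pics; cat > h.py <<'E'
import numpy as np, cv2
from plant import bot
def save(p,n): cv2.imwrite('pics/'+n, p['img'][:,:,::-1])
def ray(p,px):
    r,c=px; d=np.array([(c-p['cx'])/p['fx'],(r-p['cy'])/p['fy'],1]); return np.array(p['xyz']), np.array(p['rotation'])@d
def atz(p,px,z):
    o,d=ray(p,px); return o+d*(z-o[2])/d[2]
def proj(p,X):
    q=np.array(p['rotation']).T@(np.array(X)-p['xyz']); return [p['cy']+p['fy']*q[1]/q[2], p['cx']+p['fx']*q[0]/q[2]]
def tri(a,pa,b,pb):
    o1,d1=ray(a,pa);o2,d2=ray(b,pb);d1/=np.linalg.norm(d1);d2/=np.linalg.norm(d2)
    s=np.linalg.lstsq(np.c_[d1,-d2],o2-o1,rcond=None)[0];x=o1+s[0]*d1;y=o2+s[1]*d2
    return (x+y)/2,np.linalg.norm(x-y)
E
python3 - <<'E'
from h import *
s=bot.observe(); print({k:np.round(v,3).tolist() for k,v in s.items()})
ims=[]
for n in ["scene","top"]:
    p=bot.grab_frame(n); save(p,n+'0.png')
    print(n,np.round(p['xyz'],3),np.round(p['rotation'],2).tolist(),p['fx'])
    for t in ['blue_grip','black_grip','block','tube_a_floor','blue_pestle']:
        print(t,[(round(d['score'],2),np.round(d['pixel']).tolist()) for d in bot.mark_of(p,t)][:5])
E
```

```text
{'clock': 0.0, 'qpos': [1.277, 0.312, 0.014, 1.513, -0.004, 1.319, -0.027], 'dq': [-0.0, 0.0, -0.001, -0.001, 0.001, 0.001, 0.001], 'tau': [-0.0, -37.991, 0.146, -23.059, 0.012, 0.014, -0.0], 'ee_pos': [0.137, -0.532, 0.255], 'ee_rot': [-0.001, 0.992, 0.126, -0.0], 'ft_force': [-0.878, -0.352, -0.275], 'ft_torque': [-0.044, 0.004, -0.022], 'grip_force': 0.0, 'width': 0.086}
scene [ 1.401 -0.397  1.304] [-0.28, 0.8, 0.51, -0.17] 623.5969459379122
blue_grip [(0.88, [212.0, 423.0]), (0.73, [200.0, 381.0]), (0.59, [202.0, 430.0])]
black_grip [(0.59, [202.0, 345.0])]
block [(0.89, [250.0, 359.0])]
tube_a_floor [(0.89, [242.0, 377.0])]
blue_pestle [(0.7, [248.0, 425.0]), (0.65, [279.0, 410.0])]
top [0.498 0.003 1.466] [-0.02, 0.71, -0.7, 0.02] 480.37868567741026
blue_grip [(0.72, [203.0, 229.0]), (0.49, [173.0, 253.0]), (0.39, [221.0, 264.0])]
black_grip [(0.46, [230.0, 297.0])]
block [(0.77, [228.0, 294.0])]
tube_a_floor [(0.5, [226.0, 274.0])]
blue_pestle [(0.62, [210.0, 240.0]), (0.52, [185.0, 267.0]), (0.4, [224.0, 271.0])]
```

```bash
python3 - <<'E'
import re
t=open('h.py').read()
t=t.replace("def save","from scipy.spatial.transform import Rotation as R\ndef rot(q): return R.from_quat(np.roll(q,-1)).as_matrix()\ndef save").replace("np.array(p['rotation'])","rot(p['rotation'])")
open('h.py','w').write(t)
E
python3 - <<'E'
import cv2,numpy as np
a=cv2.imread('pics/scene0.png');b=cv2.imread('pics/top0.png')
cv2.imwrite('pics/s0c.png',cv2.resize(a[130:330,290:490],(800,800))[:600])
cv2.imwrite('pics/t0c.png',cv2.resize(b[120:320,170:400],None,fx=3,fy=3,interpolation=cv2.INTER_CUBIC))
E
```

```text
(no output)
```

View pics/s0c.png

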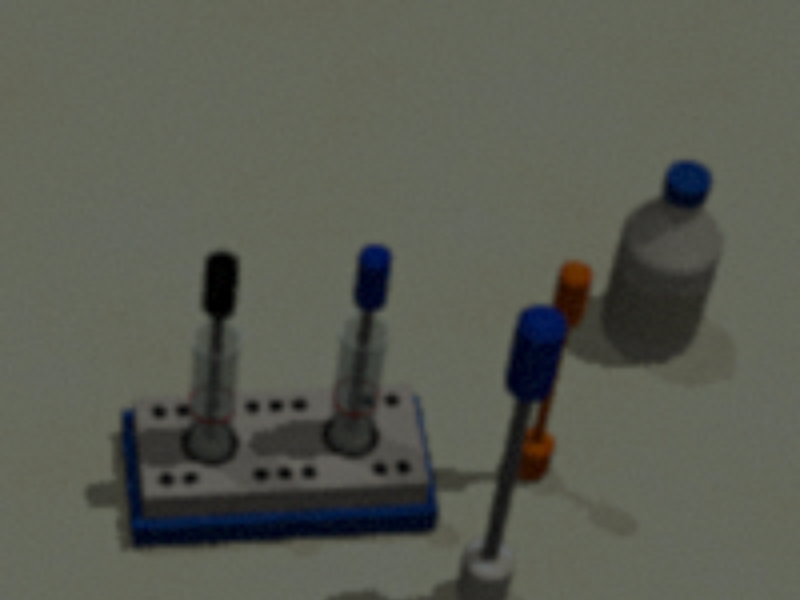

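View pics/t0c.png

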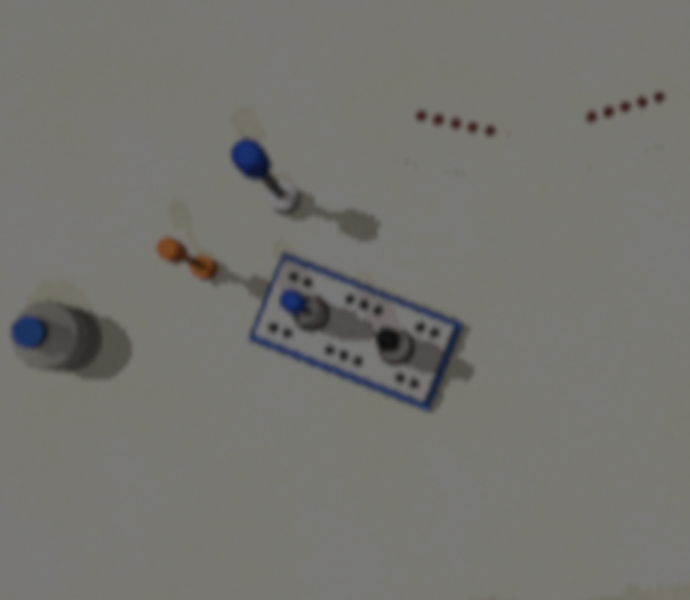

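View pics/scene0.png

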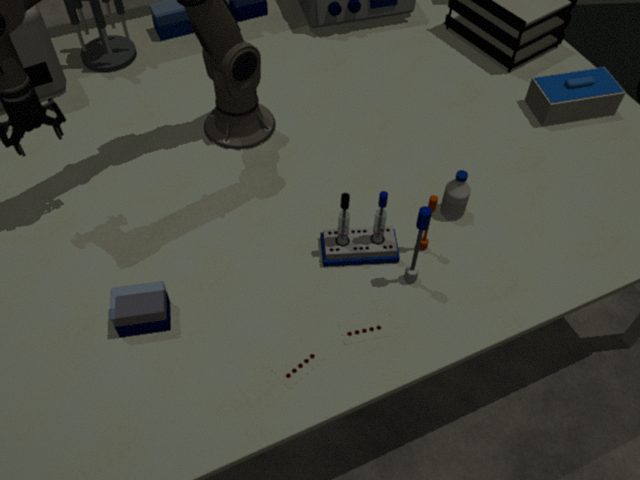

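Candidates for the blue pestle, in scene pixels (row, col): blue handle in the tube (200,384), large blue handle standing free (217,424), orange pestle (204,432), and the black handle (201,345), which I leave alone. The smaller blue one, in the tube, is the target. The crops already show this clearly: the free blue pestle is about 1.5 times thicker.

```bash
python3 - <<'E'
from h import *
def seg(p,box,kind):
    r0,r1,c0,c1=box; im=p['img'][r0:r1,c0:c1].astype(int)
    if kind=='blue': m=(im[...,2]-im[...,0]>35)
    else: m=(im.max(2)<28)
    n,l,st,ce=cv2.connectedComponentsWithStats(m.astype(np.uint8))
    i=1+np.argmax(st[1:,4]); print(kind,st[i].tolist()); return [ce[i][1]+r0,ce[i][0]+c0]
S=bot.grab_frame('scene');T=bot.grab_frame('top')
out={}
for k,bs,bt in [('blue',(186,212,374,392),(212,226,260,274)),('black',(188,212,338,352),(224,240,292,306))]:
    a=seg(S,bs,k);b=seg(T,bt,k); X,e=tri(S,a,T,b); out[k]=X
    print(k,np.round(a,1),np.round(b,1),X.round(4),'gap',round(e,4),'z=.1975:',atz(S,a,.1975).round(4),atz(T,b,.1975).round(4))
# block outline: blue jacket in top
im=T['img'][195:265,245:330].astype(int); m=((im[...,2]-im[...,0])>20).astype(np.uint8)
pts=np.argwhere(m)+[195,245]
w=np.array([atz(T,p,.024)[:2] for p in pts]).astype(np.float32)
rc=cv2.minAreaRect(w); print('jacket',rc)
print('handles yaw',np.degrees(np.arctan2(*(out['blue']-out['black'])[1::-1])),np.linalg.norm((out['blue']-out['black'])[:2]))
print(bot.recognise(T,'buffer_bottle')[:1])
s=bot.observe();print(rot(s['ee_rot']).round(3))
E
```

```text
blue [6, 5, 8, 8, 40]
blue [4, 5, 7, 7, 41]
blue [194.4 383.5] [220. 267.] [0.5921 0.1574 0.2159] gap 0.0025 z=.1975: [0.5789 0.168  0.1975] [0.5929 0.1585 0.1975]
black [3, 6, 8, 18, 102]
black [5, 7, 5, 5, 25]
black [201.2 344.6] [233. 299.] [0.5599 0.0736 0.1978] gap 0.0013 z=.1975: [0.5599 0.0743 0.1975] [0.5596 0.073  0.1975]
jacket ((0.5762796998023987, 0.11588151752948761), (0.1942647099494934, 0.0942099541425705), 69.19249725341797)
handles yaw 68.98317826541393 0.08976031679260214
[{'rect': [173.3, 221.5, 202.0, 243.2], 'score': 0.85}]
[[ 0.968  0.249  0.   ]
 [ 0.249 -0.968 -0.   ]
 [-0.     0.    -1.   ]]
```

```bash
python3 -m inch '[{"gripper":0.06,"slide":[0,0,-0.05],"dr":[0,0,0]},{"gripper":0.06,"slide":[0.01,-0.01,-0.05],"dr":[0,0,0]},{"gripper":0.06,"slide":[0.04,-0.036,0],"dr":[0,0,-0.089]},{"gripper":0.06,"slide":[0.04,-0.036,0],"dr":[0,0,-0.089]},{"gripper":0.06,"slide":[0.04,-0.036,0],"dr":[0,0,-0.089]},{"gripper":0.06,"slide":[0.04,-0.036,0],"dr":[0,0,-0.089]},{"gripper":0.06,"slide":[0.04,-0.036,0],"dr":[0,0,-0.089]},{"gripper":0.06,"slide":[0.04,-0.036,0],"dr":[0,0,-0.089]}]' 40
cat >> h.py <<'E'
def rel(X):
    s=bot.observe();M=rot(s['ee_rot']);e=np.array(X)-s['ee_pos']
    print('clock',round(s['clock'],2),'ee',np.round(s['ee_pos'],4),'tool delta',(M.T@e).round(4),'jaw',np.degrees(np.arctan2(M[1,1],M[0,1])).round(1),'z',M[:,2].round(4),'F',np.round(s['ft_force'],2),'T',np.round(s['ft_torque'],3),'w',round(s['width'],4),'g',round(s['grip_force'],1),'q',np.round(s['qpos'],2))
E
python3 -c "
from h import *
rel([.5923,.1578,.34])"
```

```text
clock: 1.75
ee_pos: [0.2583, -0.2202, 0.3564]
ee_rot: [0.0, 0.923, 0.385, 0.0]
ft_force: [0.4, -0.1, 0.1]
width: 0.0598
grip_force: 0.0
clock 1.75 ee [ 0.2583 -0.2202  0.3564] tool delta [ 0.5036 -0.029   0.0164] jaw -44.8 z [ 7.e-04 -6.e-04 -1.e+00] F [ 0.4  -0.11  0.05] T [-0.031  0.011  0.007] w 0.0598 g 0.0 q [ 0.98 -0.16 -0.27  1.78 -0.04  1.52 -0.06]
```

```bash
python3 -m inch '[{"gripper":0.06,"slide":[0.055,-0.003,0],"dr":[0,0,0]},{"gripper":0.06,"slide":[0.055,-0.003,0],"dr":[0,0,0]},{"gripper":0.06,"slide":[0.055,-0.003,0],"dr":[0,0,0]},{"gripper":0.06,"slide":[0.055,-0.003,0],"dr":[0,0,0]},{"gripper":0.06,"slide":[0.055,-0.003,0],"dr":[0,0,0]},{"gripper":0.06,"slide":[0.055,-0.003,0],"dr":[0,0,0]},{"gripper":0.06,"slide":[0.05,-0.003,0],"dr":[0,0,0]},{"gripper":0.06,"slide":[0,0,0],"dr":[0,0,0]}]'
python3 - <<'E'
from h import *
rel([.5923,.1578,.34])
p=bot.grab_frame('wrist'); save(p,'w1.png'); print(np.round(p['xyz'],3),p['fx'])
for t in ['blue_grip','tube_a_floor']:
    print(t,[(round(d['score'],2),np.round(d['pixel']).tolist()) for d in bot.mark_of(p,t)][:4])
for z in [.02,.15,.175,.1975,.22]: print(z,np.round(proj(p,[.5923,.1578,z]),1))
E
```

```text
clock: 2.75
ee_pos: [0.5123, 0.0657, 0.3552]
ee_rot: [-0.002, 0.922, 0.386, 0.0]
ft_force: [-0.6, -0.8, 0.1]
width: 0.06
grip_force: 0.0
clock 2.75 ee [0.5123 0.0657 0.3552] tool delta [ 0.1217 -0.0075  0.0155] jaw -44.5 z [-0.0017  0.0044 -1.    ] F [-0.59 -0.8   0.12] T [-0.036  0.029 -0.003] w 0.06 g 0.0 q [ 0.44  0.29 -0.8   1.38  0.2   1.55 -1.11]
[0.563 0.117 0.472] 361.41487743109957
blue_grip [(0.64, [61.0, 308.0])]
tube_a_floor [(0.63, [90.0, 314.0]), (0.35, [164.0, 340.0])]
0.02 [ 89.5 311.7]
0.15 [ 70.7 308.8]
0.175 [ 65.1 307.9]
0.1975 [ 59.1 307. ]
0.22 [ 52.  305.9]
```

View pics/w1.png

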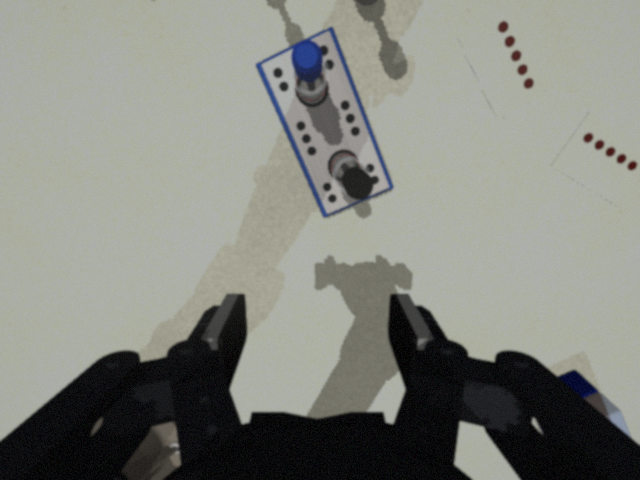

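The wrist view shows the target blue handle at (60,308), in the far tube, and black at (182,357). This agrees with the predicted (59,307).

```bash
python3 - <<'E'
from h import *
p=bot.grab_frame('wrist')
im=p['img'][36:82,285:330].astype(int); m=(im[...,2]-im[...,0]>60).astype(np.uint8)
n,l,st,ce=cv2.connectedComponentsWithStats(m);i=1+np.argmax(st[1:,4]);print(st[i],ce[i][::-1]+[36,285])
S=bot.grab_frame('scene');T=bot.grab_frame('top')
def seg(p,r0,r1,c0,c1):
    im=p['img'][r0:r1,c0:c1].astype(int); m=(im[...,2]-im[...,0]>30).astype(np.uint8)
    n,l,st,ce=cv2.connectedComponentsWithStats(m);i=1+np.argmax(st[1:,4]);print(st[i]);return ce[i][::-1]+[r0,c0]
a=seg(S,200,240,412,440);b=seg(T,160,185,240,265);print(a,b,tri(S,a,T,b))
rel([.5923,.1578,.34])
c=[proj(p,[.5923,.1578,z])for z in(.175,.22)];print(c)
E
```

```text
[  0   0  29  26 616] [ 47.51136364 298.375     ]
[  6   6  14  24 192]
[  7   7  12  11 103]
[216.65104167 424.41145833] [172.13592233 252.55339806] (array([0.71151691, 0.19221401, 0.24897722]), np.float64(0.0009836840054701578))
clock 3.05 ee [0.5112 0.0599 0.3567] tool delta [ 0.1266 -0.0122  0.0166] jaw -45.1 z [ 7.0e-04 -1.6e-03 -1.0e+00] F [ 0.29 -0.05  0.66] T [-0.001  0.033 -0.011] w 0.0597 g 0.0 q [ 0.45  0.29 -0.79  1.38  0.21  1.55 -1.11]
[[np.float64(57.9520234130305), np.float64(301.39028221112443)], [np.float64(43.70463934843414), np.float64(298.44688822143894)]]
```

```bash
python3 -m inch '[{"gripper":0.06,"slide":[0.05,-0.005,0],"dr":[0,0,0]},{"gripper":0.06,"slide":[0.05,-0.005,0.03],"dr":[0,0,0]},{"gripper":0.06,"slide":[0.0266,-0.0022,0.03],"dr":[0,0,0]},{"gripper":0.06,"slide":[0,0,0],"dr":[0,0,0]},{"gripper":0.06,"slide":[0,0,0],"dr":[0,0,0]}]'
cat > m.py <<'E'
from h import *
import sys
p=bot.grab_frame('wrist'); save(p,sys.argv[1])
rel([.5923,.1578,.2035])
im=p['img'].astype(int); m=((im[...,2]-im[...,0]>60)).astype(np.uint8)
n,l,st,ce=cv2.connectedComponentsWithStats(m)
for i in range(1,n):
    if st[i,4]>150: print(st[i],ce[i][::-1].round(1))
for z in(.175,.1975,.22): print(z,np.round(proj(p,[.5923,.1578,z]),1))
E
python3 m.py w2.png
```

```text
clock: 3.68
ee_pos: [0.5925, 0.1582, 0.2974]
ee_rot: [0.001, 0.924, 0.382, 0.0]
ft_force: [-0.2, 0.1, 0.2]
width: 0.0599
grip_force: 0.0
clock 3.73 ee [0.5927 0.1581 0.2981] tool delta [-0.0007 -0.0003  0.0946] jaw -45.1 z [ 2.7e-03 -6.0e-04 -1.0e+00] F [-0.18 -0.14  1.01] T [ 0.033 -0.056  0.018] w 0.0599 g 0.0 q [ 0.17  0.53 -0.77  1.22  0.36  1.52 -1.33]
[  0   0  35  26 764] [10.9 16.1]
[ 421    0   98   79 4588] [ 36.7 479. ]
[333 143  54 120 506] [200.9 359.5]
[259 146  73  51 438] [164.9 293.7]
[299 250  35  32 817] [265.2 316.7]
0.175 [243.1 317. ]
0.1975 [253.4 317. ]
0.22 [265.9 317.1]
```

View pics/w2.png

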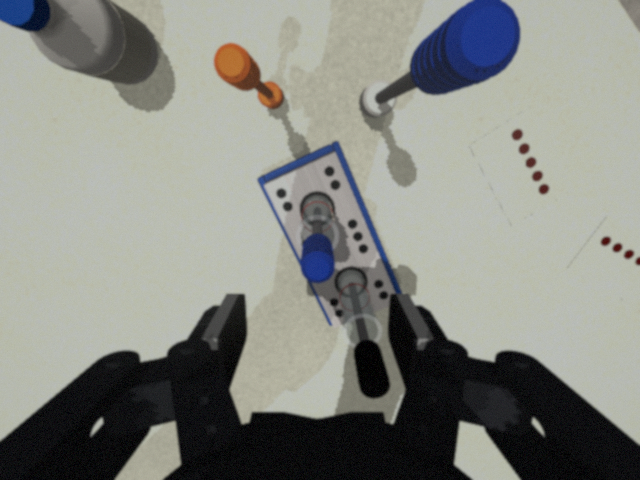

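The blue handle top at (265,317) sits between the fingers, within 0.5 mm of the prediction. The ridged large blue pestle at (40,470) and the orange one at (65,235) are clear of the gripper.

```bash
python3 -m inch '[{"gripper":0.06,"slide":[0,0,0.03],"dr":[0,0,0]},{"gripper":0.06,"slide":[0,0,0.03],"dr":[0,0,0]},{"gripper":0.06,"slide":[0,0,0.02],"dr":[0,0,0]},{"gripper":0.06,"slide":[0,0,0.0145],"dr":[0,0,0]},{"gripper":0.06,"slide":[0,0,0],"dr":[0,0,0]},{"gripper":0.06,"slide":[0,0,0],"dr":[0,0,0]}]'
python3 m.py w3.png; python3 -c "
from h import *
rel([.5923,.1578,.2035])
rel([.5923,.1578,.2035])"
```

```text
clock: 4.47
ee_pos: [0.593, 0.1597, 0.2033]
ee_rot: [0.0, 0.924, 0.383, 0.001]
ft_force: [0.1, 0.7, 0.0]
width: 0.0598
grip_force: 0.0
clock 4.53 ee [0.593  0.1599 0.2033] tool delta [-0.002   0.001  -0.0002] jaw -45.0 z [ 2.5e-03  8.0e-04 -1.0e+00] F [-0.99 -0.32  0.01] T [0.028 0.003 0.052] w 0.0602 g 0.0 q [ 0.18  0.58 -0.75  1.39  0.4   1.32 -1.37]
[339 147  59 130 802] [208.8 367.3]
[242 151  97  53 821] [175.5 289.4]
[ 293  296   55   97 3427] [349.8 317.7]
0.175 [308.  318.9]
0.1975 [335.1 319.3]
0.22 [372.1 319.8]
clock 4.53 ee [0.593  0.1599 0.2033] tool delta [-0.002   0.001  -0.0002] jaw -45.0 z [ 2.5e-03  8.0e-04 -1.0e+00] F [-0.99 -0.32  0.01] T [0.028 0.003 0.052] w 0.0602 g 0.0 q [ 0.18  0.58 -0.75  1.39  0.4   1.32 -1.37]
clock 4.53 ee [0.593  0.1599 0.2033] tool delta [-0.002   0.001  -0.0002] jaw -45.0 z [ 2.5e-03  8.0e-04 -1.0e+00] F [-0.99 -0.32  0.01] T [0.028 0.003 0.052] w 0.0602 g 0.0 q [ 0.18  0.58 -0.75  1.39  0.4   1.32 -1.37]
```

```bash
python3 -m inch '[{"gripper":0.03,"slide":[0,0.0005,0],"dr":[0,0,0]},{"gripper":0.012,"slide":[0,0,0],"dr":[0,0,0]},{"gripper":0.01,"slide":[0,0,0],"dr":[0,0,0]},{"gripper":0.01,"slide":[0,0,0],"dr":[0,0,0]},{"gripper":0.01,"slide":[0,0,0],"dr":[0,0,0]},{"gripper":0.01,"slide":[0,0,0],"dr":[0,0,0]}]' 40
python3 m.py w4.png
```

```text
clock: 5.28
ee_pos: [0.593, 0.1593, 0.2022]
ee_rot: [0.0, 0.924, 0.383, 0.0]
ft_force: [0.6, -0.5, 3.0]
width: 0.019
grip_force: 39.1
clock 5.33 ee [0.593  0.1594 0.2022] tool delta [-0.0016  0.0006 -0.0013] jaw -45.0 z [ 9.e-04  1.e-04 -1.e+00] F [0.13 0.62 3.52] T [-0.136 -0.068  0.054] w 0.0189 g 39.1 q [ 0.18  0.58 -0.75  1.39  0.4   1.32 -1.37]
[339 147  61 134 838] [210.3 368. ]
[241 151  98  52 830] [174.9 289.1]
[ 289  297   57   98 3420] [350.8 316.9]
[404 298  22  44 216] [322.5 415.2]
0.175 [308.5 318.4]
0.1975 [335.9 318.6]
0.22 [373.5 319. ]
```

```bash
python3 -m inch '[{"gripper":0.01,"slide":[0,0,-0.003],"dr":[0,0,0]},{"gripper":0.01,"slide":[0,0,-0.003],"dr":[0,0,0]},{"gripper":0.01,"slide":[0,0,-0.003],"dr":[0,0,0]},{"gripper":0.01,"slide":[0,0,-0.003],"dr":[0,0,0]},{"gripper":0.01,"slide":[0,0,-0.003],"dr":[0,0,0]},{"gripper":0.01,"slide":[0,0,-0.003],"dr":[0,0,0]},{"gripper":0.01,"slide":[0,0,-0.002],"dr":[0,0,0]},{"gripper":0.01,"slide":[0,0,0],"dr":[0,0,0]}]'
python3 - <<'E'
from h import *
rel([.593,.1594,.2672])
p=bot.grab_frame('scene'); save(p,'s1.png')
cv2.imwrite('pics/s1c.png',cv2.resize(p['img'][170:270,320:420,::-1],None,fx=6,fy=6,interpolation=cv2.INTER_CUBIC))
E
```

```text
clock: 6.32
ee_pos: [0.5927, 0.1594, 0.222]
ee_rot: [0.0, 0.924, 0.383, 0.0]
ft_force: [-0.1, -1.5, -0.7]
width: 0.0182
grip_force: 39.0
clock 6.33 ee [0.5927 0.1594 0.222 ] tool delta [ 0.0002  0.0002 -0.0452] jaw -45.0 z [ 2.e-04  0.e+00 -1.e+00] F [-0.06 -1.45 -0.74] T [-0.077 -0.124 -0.037] w 0.0182 g 39.0 q [ 0.18  0.57 -0.76  1.36  0.39  1.36 -1.36]
```

View pics/s1c.png

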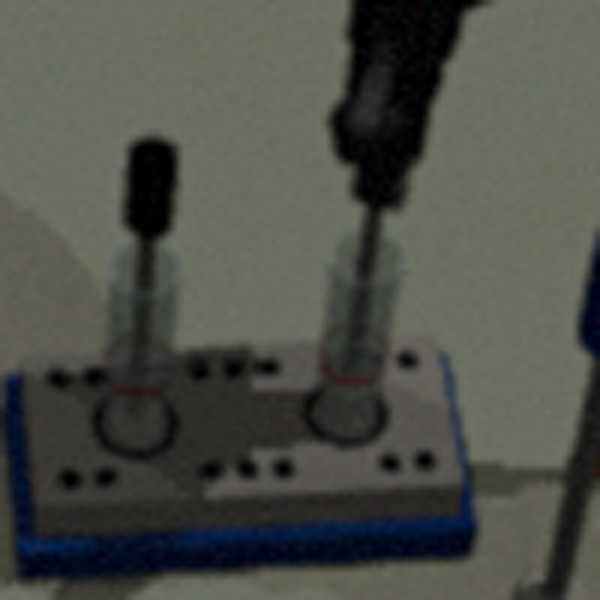

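The gripper holds the rod. Both tubes are still seated, with their rings at matching heights (crop rows about 375 and 385). I'll check for slip and side load.

```bash
cat > c.py <<'E'
from h import *
F=[];Tq=[];zz=[]
for i in range(4):
    p=bot.grab_frame('wrist' if i<3 else 'scene'); s=bot.observe();F.append(s['ft_force']);Tq.append(s['ft_torque']);zz.append(s['ee_pos'])
    if i==0:
        im=p['img'].astype(int); m=((im[...,2]-im[...,0]>60)).astype(np.uint8)
        n,l,st,ce=cv2.connectedComponentsWithStats(m)
        print([(st[i].tolist(),ce[i][::-1].round(1).tolist()) for i in range(1,n) if 290<ce[i][0]<345 and st[i,4]>1000])
print('F',np.round(F,2).tolist(),'T',np.mean(Tq,0).round(3),'pos',np.mean(zz,0).round(4),'w',s['width'],s['clock'])
im=p['img'].astype(int)[215:245]; r=(im[...,0]-(im[...,1]+im[...,2])/2)
for nm,c0,c1,X in[('A',370,390,[.5923,.158,.085]),('B',335,352,[.5603,.0738,.085])]:
    w=np.clip(r[:,c0:c1]-12,0,None);print(nm,'ring centroid',(w.sum(1)@np.arange(215,245)/w.sum()).round(2),(w.sum(0)@np.arange(c0,c1)/w.sum()).round(2),'pred',np.round(proj(p,X),1))
E
python3 c.py
```

```text
[([288, 297, 58, 98, 3311], [351.7, 316.8])]
F [[1.01, -0.6, -1.05], [0.72, 0.1, -1.18], [1.09, 0.34, -0.69], [0.84, -0.61, 0.45]] T [-0.077 -0.202  0.01 ] pos [0.5927 0.1593 0.2217] w 0.018746092683121947 6.575
A ring centroid 232.31 377.91 pred [229.3 378.4]
B ring centroid 234.59 341.54 pred [231.  342.5]
```

```bash
python3 -m inch '[{"gripper":0.01,"slide":[0,0,-0.003],"dr":[0,0,0]},{"gripper":0.01,"slide":[0,0,-0.003],"dr":[0,0,0]},{"gripper":0.01,"slide":[0,0,-0.003],"dr":[0,0,0]},{"gripper":0.01,"slide":[0,0,-0.003],"dr":[0,0,0]},{"gripper":0.01,"slide":[0,0,-0.003],"dr":[0,0,0]},{"gripper":0.01,"slide":[0,0,-0.003],"dr":[0,0,0]},{"gripper":0.01,"slide":[0,0,-0.003],"dr":[0,0,0]},{"gripper":0.01,"slide":[0,0,-0.003],"dr":[0,0,0]}]' && python3 -m inch '[{"gripper":0.01,"slide":[0,0,-0.003],"dr":[0,0,0]},{"gripper":0.01,"slide":[0,0,-0.003],"dr":[0,0,0]},{"gripper":0.01,"slide":[0,0,-0.003],"dr":[0,0,0]},{"gripper":0.01,"slide":[0,0,-0.003],"dr":[0,0,0]},{"gripper":0.01,"slide":[0,0,-0.003],"dr":[0,0,0]},{"gripper":0.01,"slide":[0,0,-0.003],"dr":[0,0,0]},{"gripper":0.01,"slide":[0,0,-0.003],"dr":[0,0,0]},{"gripper":0.01,"slide":[0,0,0],"dr":[0,0,0]}]'
python3 c.py
```

```text
clock: 7.58
ee_pos: [0.5927, 0.1593, 0.246]
ee_rot: [-0.0, 0.924, 0.383, -0.0]
ft_force: [0.4, -0.3, -0.9]
width: 0.0187
grip_force: 39.0
clock: 8.57
ee_pos: [0.5927, 0.1594, 0.2671]
ee_rot: [0.0, 0.924, 0.383, 0.0]
ft_force: [0.5, -0.0, -0.7]
width: 0.0189
grip_force: 39.1
[([255, 144, 137, 126, 1157], [187.8, 330.9]), ([299, 296, 41, 48, 1052], [317.8, 317.5]), ([288, 344, 59, 50, 2161], [368.9, 316.9])]
F [[-0.02, 0.17, -1.99], [0.56, -0.39, 0.01], [0.71, -1.14, -0.71], [0.81, 0.39, -0.58]] T [-0.083 -0.155 -0.014] pos [0.5927 0.1593 0.2668] w 0.0193068423510784 8.775
A ring centroid 232.2 378.6 pred [229.3 378.4]
B ring centroid 234.62 342.22 pred [231.  342.5]
```

```bash
python3 -m inch '[{"gripper":0.01,"slide":[0,0,0],"dr":[0,0,0]},{"gripper":0.01,"slide":[0,0,0],"dr":[0,0,0]},{"gripper":0.01,"slide":[0,0,0],"dr":[0,0,0]},{"gripper":0.01,"slide":[0,0,0],"dr":[0,0,0]},{"gripper":0.01,"slide":[0,0,0],"dr":[0,0,0]},{"gripper":0.01,"slide":[0,0,0],"dr":[0,0,0]},{"gripper":0.01,"slide":[0,0,0],"dr":[0,0,0]},{"gripper":0.01,"slide":[0,0,0],"dr":[0,0,0]}]'
python3 - <<'E'
from h import *
p=bot.grab_frame('scene')
cv2.imwrite('pics/s2c.png',cv2.resize(cv2.convertScaleAbs(p['img'][195:255,330:410,::-1],alpha=1.8),None,fx=9,fy=9,interpolation=cv2.INTER_CUBIC))
E
```

```text
clock: 9.78
ee_pos: [0.5927, 0.1593, 0.2668]
ee_rot: [0.0, 0.924, 0.383, -0.0]
ft_force: [0.6, 0.4, -0.5]
width: 0.0189
grip_force: 39.1
```

View pics/s2c.png

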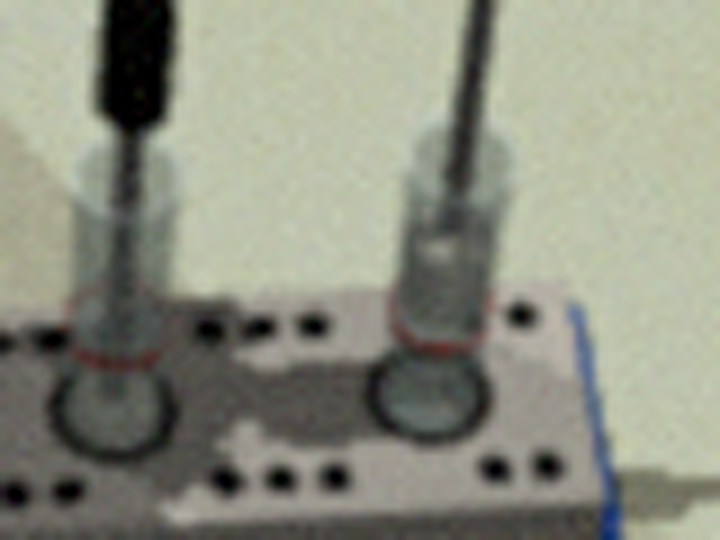

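The head's lower end is at the red ring (crop 435,345), and the tube is seated. Next I lower it.

```bash
python3 -m inch '[{"gripper":0.01,"slide":[0,0,0.003],"dr":[0,0,0]},{"gripper":0.01,"slide":[0,0,0.003],"dr":[0,0,0]},{"gripper":0.01,"slide":[0,0,0.003],"dr":[0,0,0]},{"gripper":0.01,"slide":[0,0,0.003],"dr":[0,0,0]},{"gripper":0.01,"slide":[0,0,0.003],"dr":[0,0,0]},{"gripper":0.01,"slide":[0,0,0.003],"dr":[0,0,0]},{"gripper":0.01,"slide":[0,0,0.003],"dr":[0,0,0]},{"gripper":0.01,"slide":[0,0,0.003],"dr":[0,0,0]}]' && python3 -m inch '[{"gripper":0.01,"slide":[0,0,0.003],"dr":[0,0,0]},{"gripper":0.01,"slide":[0,0,0.003],"dr":[0,0,0]},{"gripper":0.01,"slide":[0,0,0.003],"dr":[0,0,0]},{"gripper":0.01,"slide":[0,0,0.003],"dr":[0,0,0]},{"gripper":0.01,"slide":[0,0,0.003],"dr":[0,0,0]},{"gripper":0.01,"slide":[0,0,0.003],"dr":[0,0,0]},{"gripper":0.01,"slide":[0,0,0.003],"dr":[0,0,0]},{"gripper":0.01,"slide":[0,0,0.003],"dr":[0,0,0]}]' && python3 -m inch '[{"gripper":0.01,"slide":[0,0,0.003],"dr":[0,0,0]},{"gripper":0.01,"slide":[0,0,0.003],"dr":[0,0,0]},{"gripper":0.01,"slide":[0,0,0.003],"dr":[0,0,0]},{"gripper":0.01,"slide":[0,0,0.002],"dr":[0,0,0]},{"gripper":0.01,"slide":[0,0,0.002],"dr":[0,0,0]},{"gripper":0.01,"slide":[0,0,0.001],"dr":[0,0,0]},{"gripper":0.01,"slide":[0,0,0.001],"dr":[0,0,0]},{"gripper":0.01,"slide":[0,0,0],"dr":[0,0,0]}]'
python3 c.py
```

```text
clock: 10.82
ee_pos: [0.5927, 0.1593, 0.2426]
ee_rot: [-0.0, 0.924, 0.383, -0.0]
ft_force: [0.2, -0.5, -1.6]
width: 0.0189
grip_force: 39.1
clock: 11.82
ee_pos: [0.5927, 0.1593, 0.2186]
ee_rot: [0.0, 0.924, 0.383, -0.0]
ft_force: [-0.5, -0.8, -0.2]
width: 0.0192
grip_force: 39.1
clock: 12.82
ee_pos: [0.5927, 0.1593, 0.2037]
ee_rot: [0.0, 0.924, 0.383, -0.0]
ft_force: [0.6, 0.1, -1.1]
width: 0.0192
grip_force: 39.1
[([289, 296, 57, 98, 3310], [351.6, 317.0])]
F [[0.28, -1.35, -1.18], [-0.1, -1.42, -1.39], [0.37, 0.06, -1.68], [1.09, 0.02, -0.85]] T [-0.096 -0.193 -0.005] pos [0.5927 0.1593 0.2038] w 0.01943663224148451 13.025
A ring centroid 232.26 378.23 pred [229.3 378.4]
B ring centroid 234.59 341.84 pred [231.  342.5]
```

```bash
python3 -m inch '[{"gripper":0.01,"slide":[0,0,0.0005],"dr":[0,0,0]},{"gripper":0.01,"slide":[0,0,0.0005],"dr":[0,0,0]},{"gripper":0.01,"slide":[0,0,0.0005],"dr":[0,0,0]},{"gripper":0.01,"slide":[0,0,0],"dr":[0,0,0]}]'
python3 c.py
```

```text
clock: 13.52
ee_pos: [0.5927, 0.1593, 0.2023]
ee_rot: [0.0, 0.924, 0.383, 0.0]
ft_force: [-0.3, 0.0, -0.5]
width: 0.0189
grip_force: 39.1
[([288, 296, 58, 99, 3331], [351.4, 317.0])]
F [[1.76, -0.47, -0.62], [0.54, -0.22, -0.34], [-0.01, 0.18, -0.59], [0.73, 0.39, -0.3]] T [-0.083 -0.165 -0.007] pos [0.5927 0.1593 0.2023] w 0.019175585919311254 13.725
A ring centroid 232.2 378.56 pred [229.3 378.4]
B ring centroid 234.63 341.41 pred [231.  342.5]
```

```bash
python3 -m inch '[{"gripper":0.01,"slide":[0,0,0.0005],"dr":[0,0,0]},{"gripper":0.01,"slide":[0,0,0],"dr":[0,0,0]},{"gripper":0.01,"slide":[0,0,0],"dr":[0,0,0]}]'
python3 c.py
```

```text
clock: 14.1
ee_pos: [0.5928, 0.1595, 0.2022]
ee_rot: [-0.0, 0.924, 0.383, 0.0]
ft_force: [-1.5, 0.3, 1.7]
width: 0.019
grip_force: 39.3
[([288, 296, 59, 99, 3368], [351.4, 316.9])]
F [[-0.63, -0.91, 3.33], [-0.33, -0.67, 4.0], [-1.16, -0.2, 3.7], [0.29, -0.57, 3.21]] T [-0.112  0.028 -0.01 ] pos [0.5928 0.1595 0.2022] w 0.019058813787607053 14.3
A ring centroid 232.36 378.06 pred [229.3 378.4]
B ring centroid 234.63 341.42 pred [231.  342.5]
```

It is home, with about 4 N of gentle contact. Now the second draw.

```bash
python3 -m inch '[{"gripper":0.01,"slide":[0,0,0],"dr":[0,0,0]},{"gripper":0.01,"slide":[0,0,0],"dr":[0,0,0]},{"gripper":0.01,"slide":[0,0,-0.003],"dr":[0,0,0]},{"gripper":0.01,"slide":[0,0,-0.003],"dr":[0,0,0]},{"gripper":0.01,"slide":[0,0,-0.003],"dr":[0,0,0]},{"gripper":0.01,"slide":[0,0,-0.003],"dr":[0,0,0]},{"gripper":0.01,"slide":[0,0,-0.003],"dr":[0,0,0]},{"gripper":0.01,"slide":[0,0,-0.003],"dr":[0,0,0]}]' && python3 -m inch '[{"gripper":0.01,"slide":[0,0,-0.003],"dr":[0,0,0]},{"gripper":0.01,"slide":[0,0,-0.003],"dr":[0,0,0]},{"gripper":0.01,"slide":[0,0,-0.003],"dr":[0,0,0]},{"gripper":0.01,"slide":[0,0,-0.003],"dr":[0,0,0]},{"gripper":0.01,"slide":[0,0,-0.003],"dr":[0,0,0]},{"gripper":0.01,"slide":[0,0,-0.003],"dr":[0,0,0]},{"gripper":0.01,"slide":[0,0,-0.003],"dr":[0,0,0]},{"gripper":0.01,"slide":[0,0,-0.003],"dr":[0,0,0]}]' && python3 -m inch '[{"gripper":0.01,"slide":[0,0,-0.003],"dr":[0,0,0]},{"gripper":0.01,"slide":[0,0,-0.003],"dr":[0,0,0]},{"gripper":0.01,"slide":[0,0,-0.003],"dr":[0,0,0]},{"gripper":0.01,"slide":[0,0,-0.003],"dr":[0,0,0]},{"gripper":0.01,"slide":[0,0,-0.003],"dr":[0,0,0]},{"gripper":0.01,"slide":[0,0,-0.003],"dr":[0,0,0]},{"gripper":0.01,"slide":[0,0,-0.003],"dr":[0,0,0]},{"gripper":0.01,"slide":[0,0,-0.0023],"dr":[0,0,0]}]' && python3 -m inch '[{"gripper":0.01,"slide":[0,0,0],"dr":[0,0,0]},{"gripper":0.01,"slide":[0,0,0],"dr":[0,0,0]},{"gripper":0.01,"slide":[0,0,0],"dr":[0,0,0]},{"gripper":0.01,"slide":[0,0,0],"dr":[0,0,0]}]'
python3 c.py
python3 - <<'E'
from h import *
p=bot.grab_frame('scene')
cv2.imwrite('pics/s3c.png',cv2.resize(cv2.convertScaleAbs(p['img'][195:255,330:410,::-1],alpha=1.8),None,fx=9,fy=9,interpolation=cv2.INTER_CUBIC))
E
```

```text
clock: 15.3
ee_pos: [0.5926, 0.1592, 0.2199]
ee_rot: [0.0, 0.924, 0.383, -0.0]
ft_force: [0.9, 0.0, -0.9]
width: 0.0192
grip_force: 39.1
clock: 16.3
ee_pos: [0.5927, 0.1594, 0.244]
ee_rot: [0.0, 0.924, 0.383, -0.0]
ft_force: [-0.2, -0.9, -1.1]
width: 0.0192
grip_force: 39.1
clock: 17.3
ee_pos: [0.5927, 0.1594, 0.2673]
ee_rot: [0.0, 0.924, 0.383, 0.0]
ft_force: [0.2, -0.3, -1.4]
width: 0.0184
grip_force: 39.1
clock: 17.8
ee_pos: [0.5927, 0.1593, 0.267]
ee_rot: [-0.0, 0.924, 0.383, -0.0]
ft_force: [0.6, 1.3, -1.7]
width: 0.0193
grip_force: 39.1
[([255, 144, 137, 126, 1188], [187.8, 330.0]), ([299, 296, 41, 48, 1087], [317.6, 317.2]), ([289, 344, 57, 50, 2173], [369.0, 317.0])]
F [[-0.27, 0.06, -0.92], [-0.1, -0.54, -1.16], [0.88, 0.39, -0.99], [0.93, -0.34, -0.59]] T [-0.048 -0.194 -0.009] pos [0.5927 0.1593 0.267 ] w 0.01894402363058961 18.0
A ring centroid 231.93 379.36 pred [229.3 378.4]
B ring centroid 234.7 341.67 pred [231.  342.5]
```

View pics/s3c.png

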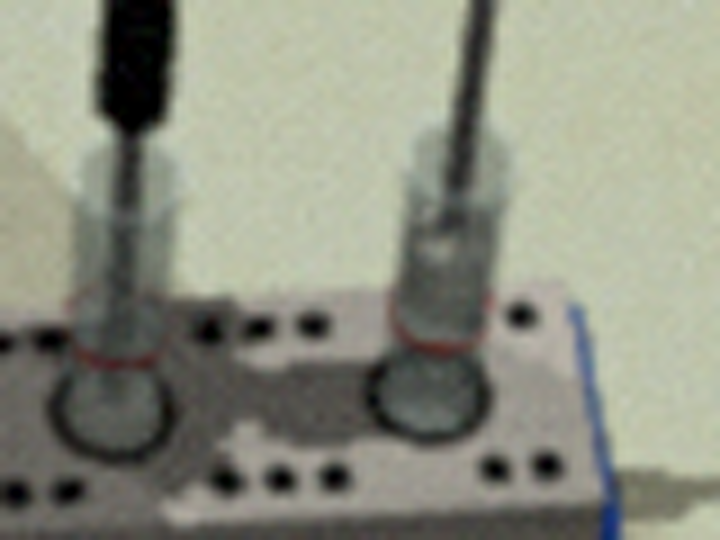

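The head's lower end is at the red ring again (crop 435,345), with the tube seated and the black pestle untouched.

```bash
python3 -c "
from plant import bot
print(bot.job_done())"
```

```text
the job is handed in; nothing more can be done
None
```

The blue pestle made its slow stroke up to the red ring and gently back home, and it is now held at the ring a second time; I saw no sign of binding, the tube stayed seated, and the job is handed in.

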